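# Check the cart castors and scrap the one that binds

### The arm

A 6-joint arm with a two-finger parallel gripper is mounted at the origin on the work surface. World frame = base frame: x ahead of the robot, y to its left, z up, the work surface at z = 0. Lengths are in mm, angles in rad, forces in N, time in s.
With the tool pointing down it reaches from about 350 to 775 mm from the base axis. Payload 7.3 kg.
Tool frame: the origin (TCP) lies at the very end of the fingers, on their centre line; the grasp point (between the pads) lies 19 mm behind it; z points along the fingers, x is the direction in which the jaws open and shut, and the axes are right-handed (so a half turn about z gives the same grasp; the last joint's range is limited). The gripper opens to 92 mm and grips with 3 to 60 N. Pads are 19 mm wide; open, the fingers measure 130 mm over their backs; the gripper's body (75 mm by 190 mm) begins 47 mm behind the grasp point.
Start: joints at [1.123, 0.342, 1.524, -0, 1.275, -0.146], TCP at [156.036, 501.296, 226.741] pointing down, gripper open.
Joint ranges: [-2.53, 2.53], [-0.77, 2.02], [0.04, 2.7], [-1, 4.14], [0.28, 2.66], [-3.11, 3.11]. Speed limits (rad/s): [2.57, 2.57, 3.14, 3.14, 3.14, 3.14].

### API

Orientations are given as [roll, pitch, yaw] about the fixed x, y, z axes, in that order (R = Rz(yaw) Ry(pitch) Rx(roll)).
In Python, from plant import bot, capture, camera_params gives the robot as it stands.
- The arm moves only by the shell command python3 -m jog 'ROWS' [OPENING]. ROWS is a JSON object of lists of equal length, an entry for each row: "xyz": the shift along the world's x, y, z as a fraction of full scale, a list of three; "angular": the turn, a rotation vector about the world's x, y, z as a fraction of full scale, a list of three. In form: {"xyz": [[x, y, z], ...], "angular": [[wx, wy, wz], ...]}. A call has 1 to 10 rows; each row shifts and turns the pose as measured when the row begins; what a row does not reach is not made up. Full scale, the value 1, is 2 cm for a shift and 6 degrees for a turn. A row lasts 1/10 s, in which the tool goes at most 50 mm and 8.59 degrees, less where a joint would pass 70% of its speed; a pose out of reach is approached as far as the arm can. A call with a number of a shift or a turn outside -1 to 1 is refused whole. A call with a gripper value outside its range is refused whole. OPENING is the closure, from -1 (fully open) to 1 (shut), set as the call begins (- or left out, the last holds). The fingers move at their own pace and stop on an object; the grip force is fixed at half the most. Time passes only in rows, so rows that do not move let the fingers close. It gives the time, the measured TCP pose, the force and the opening at its end, in the units of the state.
- bot.get_obs(): the state, without advancing time (a new reading comes with each control period).
- capture(name): name is "scene" or "top" or "wrist"; returns the picture (400x640x3 uint8, red, green, blue); there is no depth.
- camera_params(name): a dict with "fx", "fy", "cx", "cy" (pixels), "rvec" (rotation vector, rad) and "tvec" (3), from world to camera coordinates, as OpenCV has them. Camera axes: x right, y down, z forward; pixel columns grow to the right and rows downward; lengths in mm; the calibration is good to about 2 mm. The wrist camera is an equidistant fisheye: a pixel r from the principal point sees the ray r / f radians off the axis. A picture is of the moment at which its call begins: read the wrist's pose just before it. camera_params takes no time and is no camera call; for the wrist camera it gives the pose at the moment of the call.
- bot.close_job(): hands the job in, once; it reports no verdict.
The state is a dict: "time": time; "joint_positions": joint angles; "dq": joint speeds; "tau": joint torques, N m; "tool_pos": TCP position; "tcp_rot": TCP orientation; "contact_force": force on the tool from outside, world axes, zero at the start; "moment": the same for the moment, N m; "grip_width": finger opening in mm.
Only numpy, scipy, OpenCV 4.12 (cv2) and the standard library are available. Lean on these libraries where they do the work, as an engineer would, in place of code of your own. Each camera call takes 0.05 s, during which the arm holds its last target.

### The job

Two castors off the ultrasound cart stand wheel-up in the end sockets of the aluminium rack. Turn each wheel one way on its axle, by 20 degrees or more or until it stops dead, for instance by pressing lightly on its top and stroking along; do not turn it back. Once both have been tried, lift the castor whose wheel binds out and put it in the grey scrap bin; leave the one that turns freely standing in its socket.

Things in the scene. Friction and masses are not known exactly. Their poses are not given: they have to be found in the camera images.
- caster_a: Castor, wheel-up in an end socket of the rack, about 0.4 kg. Origin: wheel centre on the axle; y along the axle, z up, x the way the wheel's top travels. Rubber wheel 100 mm dia, 30 wide, flat sides. Steel fork legs (44 over both) and nuts (52) reach 13 above the axle: the wheel's upper 37 is bare, can be stroked on top or pinched across its sides. Foot 46 square sits on the rack 62 below the origin.
- caster_b: Twin of caster_a, in the other end socket (220 mm apart, sides swapped at random); same look, sizes and frame. Each has a 16 mm square stem below its foot, 30 mm long, loose in an 18 mm socket: lift straight up over 35 mm to clear (stem's end is 92 mm below the origin). Only turning the wheels tells which castor binds. Spoked hubs. Wheel tops are 162 mm over the table: carry above them.
- wheel_a (a joint): Turn of caster_a's wheel on its axle, rad, starts within 0.04 of zero; positive carries the top of the wheel towards the castor's +x. A sound wheel turns on and on, with under 0.5 N of drag at the rim, and stays where it is left; one that binds rocks stiffly up to 0.14 rad from zero either way, stops dead there and stays.
- wheel_b (a joint): Turn of caster_b's wheel on its axle, rad, starts within 0.04 of zero; positive carries the top of the wheel towards the castor's +x. A sound wheel turns on and on, with under 0.5 N of drag at the rim, and stays where it is left; one that binds rocks stiffly up to 0.14 rad from zero either way, stops dead there and stays.
- bin: Grey plastic open-topped scrap bin, fixed, 240 x 240 mm, 100 mm high, walls and floor 5 mm. Origin: centre of its underside; x and y along its sides, z up. A small 32 mm bearing ring already lies in its +x +y corner. The rack (aluminium block 100 x 320 mm, 50 mm high, fixed) stands to its left, with a low bare fork without wheel in the middle socket (not part of the job).
Mind the look-alikes: they are no part of the job. What is shaped like the caster_a but purple is not meant. Leave any blue or pink look-alike of the caster_b alone.

How it is judged:
By the outcome, as a careful person would: the job done as asked, in the order asked, and still so for the second after the job is handed in, with the robot touching nothing.
It also fails if it takes over 69 s, if anything falls off the work surface, if the arm or the gripper's body presses on something with over 40 N, if the wrist force passes 120 N, or if a joint passes its speed limit or range.

## Working session

There is one attempt and no reset: what is moved stays moved. The work goes in short steps, Python scripts to look and compute and a shell command to move; the robot and the scene stay as the last step left them, time stands still between calls to the robot, and variables do not carry over. Pictures are saved under pics/ and viewed, and the job is handed in when it is done.

```bash
ls; mkdir -p pics; python3 - <<'E'
from plant import bot,capture,camera_params
import cv2
for n in ["scene","top"]:
    cv2.imwrite(f"pics/{n}0.png",capture(n)[:,:,::-1]); print(n,camera_params(n))
o=bot.get_obs();print(o)
E
```

```text
pics
scene {'fx': 412.93497567395127, 'fy': 412.93497567395127, 'cx': 315.16995516613537, 'cy': 202.19667792481778, 'rvec': array([ 1.00751063,  2.55295888, -0.90093777]), 'tvec': array([ 284.23052303, -191.9872522 , 1304.55931421])}
top {'fx': 423.0215947316713, 'fy': 423.0215947316713, 'cx': 321.4826688760125, 'cy': 197.7053265533872, 'rvec': array([ 2.18750691, -2.12669573,  0.14631573]), 'tvec': array([  26.91273941,  445.84556851, 1057.42545744])}
{'time': 0.1, 'joint_positions': array([ 1.12302083e+00,  3.42658220e-01,  1.52492784e+00,  3.03362751e-06,
        1.27538949e+00, -1.46022735e-01]), 'dq': array([-0.00028035, -0.00026567, -0.00514744, -0.00070109, -0.00034072,
        0.00092032]), 'tau': array([ 2.65386749e-03, -4.31999409e+01, -2.44699985e+01,  7.20957876e-02,
        5.25317097e-02, -6.72427882e-05]), 'tool_pos': array([155.85738336, 500.95159308, 226.10955702]), 'tcp_rot': array([-3.14138857e+00,  1.36775152e-03,  1.26904282e+00]), 'contact_force': array([ 0.90821923, -0.74912062, -0.36620114]), 'moment': array([-0.01535285,  0.02743864,  0.00399183]), 'grip_width': 91.95625118280068}
```

View pics/scene0.png

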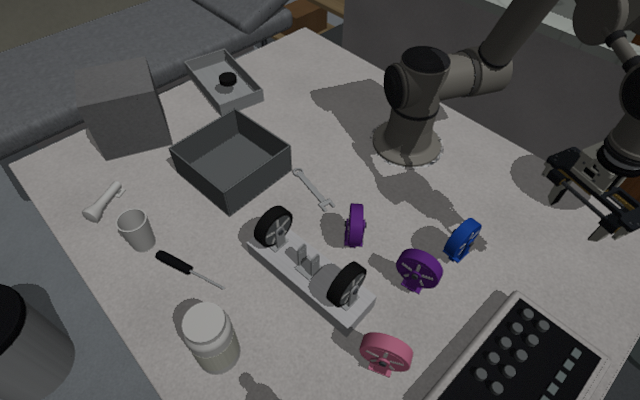

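View pics/top0.png

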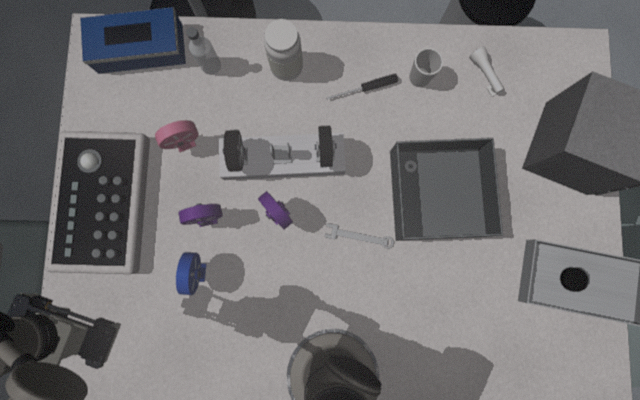

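```bash
cat > h.py <<'E'
import cv2,numpy as np
from plant import bot,capture,camera_params
def ray(n,u,v):
    p=camera_params(n);R=cv2.Rodrigues(np.array(p['rvec']))[0];t=np.array(p['tvec'])
    if n=='wrist':
        a=np.array([u-p['cx'],v-p['cy']]);r=np.hypot(*a);th=r/p['fx'];d=np.r_[a/max(r,1e-9)*np.sin(th),np.cos(th)]
    else: d=np.array([(u-p['cx'])/p['fx'],(v-p['cy'])/p['fy'],1])
    return -R.T@t,R.T@d
def onz(n,u,v,z):
    c,d=ray(n,u,v);return c+d*(z-c[2])/d[2]
def tri(obs):
    A=0;b=0
    for n,u,v in obs:
        c,d=ray(n,u,v);d=d/np.linalg.norm(d);P=np.eye(3)-np.outer(d,d);A=A+P;b=b+P@c
    return np.linalg.solve(A,b)
def proj(n,X):
    p=camera_params(n);R=cv2.Rodrigues(np.array(p['rvec']))[0];c=R@np.array(X)+np.array(p['tvec']).ravel()
    if n=='wrist':
        r=np.hypot(c[0],c[1]);th=np.arctan2(r,c[2]);return p['cx']+p['fx']*th*c[0]/r,p['cy']+p['fx']*th*c[1]/r
    return p['fx']*c[0]/c[2]+p['cx'],p['fy']*c[1]/c[2]+p['cy']
E
python3 - <<'E'
import cv2,numpy as np
t=cv2.imread('pics/top0.png');s=cv2.imread('pics/scene0.png')
cv2.imwrite('pics/topz.png',cv2.resize(t[110:190,210:350],None,fx=5.5,fy=5.5,interpolation=cv2.INTER_CUBIC))
cv2.imwrite('pics/scz.png',cv2.resize(s[195:335,240:390],None,fx=4,fy=4,interpolation=cv2.INTER_CUBIC))
E
```

```text
(no output)
```

View pics/topz.png

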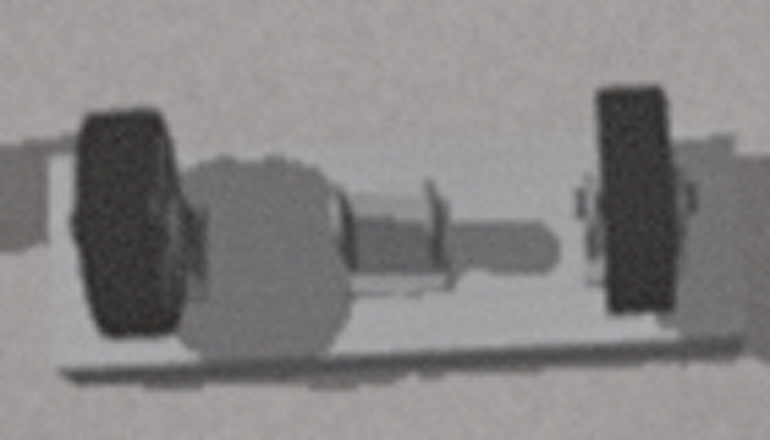

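View pics/scz.png

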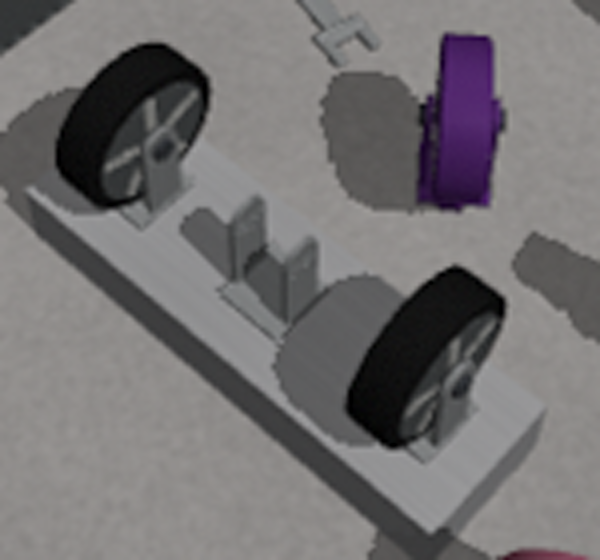

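```bash
python3 - <<'E'
from h import *
f=lambda x,y:(210+x/5.5-.4,110+y/5.5-.4)
for nm,pts in dict(Ltopedge=[(75,215),(168,215)],Rtop=[(600,200),(670,200)]).items():
    for q in pts: print(nm,onz('top',*f(*q),162).round(1))
for nm,pts in dict(L=[(118,110),(140,337)],R=[(632,88),(642,312)]).items():
    for q in pts: print(nm,onz('top',*f(*q),125).round(1))
for q in [(50,155),(60,372),(735,135),(742,345)]: print('rack',onz('top',*f(*q),50).round(1))
for q in [(391,143),(494,139),(395,240),(501,237)]: print('bin',onz('top',*q,100).round(1))
E
```

```text
Ltopedge [533.8 267.1 162. ]
Ltopedge [534.9 228.6 162. ]
Rtop [546.6  49.7 162. ]
Rtop [547.5  20.6 162. ]
L [589.9 259.9 125. ]
L [490.2 245.  125. ]
R [606.4  37.5 125. ]
R [507.4  30.5 125. ]
rack [589.2 306.8  50. ]
rack [487.  296.2  50. ]
rack [608.3 -11.7  50. ]
rack [508.7 -17.1  50. ]
bin [ 575.2 -126.2  100. ]
bin [ 592.7 -378.7  100. ]
bin [ 339.6 -137.2  100. ]
bin [ 353.7 -389.4  100. ]
```

```bash
python3 -m jog '{"xyz":[[0.8,-0.5,0],[0.8,-0.5,0],[0.8,-0.5,0],[0.8,-0.5,0],[0.8,-0.5,0],[0.8,-0.5,0],[0.8,-0.5,0],[0.8,-0.5,0],[0.8,-0.5,0],[0.8,-0.5,0]],"angular":[[0,0,0.37],[0,0,0.37],[0,0,0.37],[0,0,0.37],[0,0,0.37],[0,0,0.37],[0,0,0.37],[0,0,0.37],[0,0,0.37],[0,0,0.37]]}' 1
```

```text
time: 1.1
tool_pos: [317.9, 395.9, 222.0]
tcp_rot: [-3.136, 0.009, 1.676]
contact_force: [-0.1, -0.8, -0.1]
grip_width: 16.4
```

```bash
python3 -m jog '{"xyz":[[0.8,-0.5,0.05],[0.8,-0.5,0.05],[0.8,-0.5,0.05],[0.8,-0.5,0.05],[0.8,-0.5,0.05],[0.8,-0.5,0.05],[0.8,-0.5,0.05],[0.8,-0.5,0.05],[0.8,-0.5,0.05],[0,0,0]],"angular":[[0,0,0],[0,0,0],[0,0,0],[0,0,0],[0,0,0],[0,0,0],[0,0,0],[0,0,0],[0,0,0],[0,0,0]]}'; python3 - <<'E'
from h import *
o=bot.get_obs();print(o['tool_pos'],o['tcp_rot'],o['contact_force'])
print(camera_params('wrist'))
for n in ['wrist','top']: cv2.imwrite(f'pics/{n}1.png',cv2.cvtColor(capture(n),cv2.COLOR_RGB2BGR))
E
```

```text
time: 2.1
tool_pos: [467.2, 298.9, 226.9]
tcp_rot: [-3.127, 0.013, 1.675]
contact_force: [0.3, 0.9, -0.2]
grip_width: 0.2
[467.22843896 298.94193911 226.87849628] [-3.12729785  0.01332174  1.6754347 ] [ 0.30731908  0.9424615  -0.16157351]
{'fx': 309.70691628693146, 'fy': 309.70691628693146, 'cx': 319.9001697835518, 'cy': 201.19534912564086, 'rvec': array([-1.94932859, -2.16809056, -0.31392524]), 'tvec': array([-245.74769757, -510.3277545 ,  250.01565565])}
```

View pics/wrist1.png

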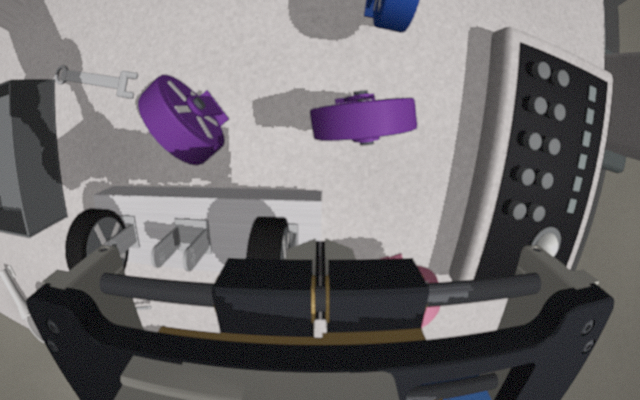

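```bash
cat >> h.py <<'E'
from scipy.spatial.transform import Rotation as Ro
def togo(x,y,z,yaw):
    o=bot.get_obs();p=np.array(o['tool_pos'])
    d=(np.array([x,y,z])-p)/20
    R=Ro.from_euler('xyz',o['tcp_rot']);T=Ro.from_euler('xyz',[np.pi,0,yaw])
    w=(T*R.inv()).as_rotvec()/np.radians(6)
    print('t',round(o['time'],2),'pos',p.round(1),'rot',np.round(o['tcp_rot'],3),'F',np.round(o['contact_force'],1),'w',round(o['grip_width'],1),'| units xyz',d.round(2),'ang',w.round(2))
E
python3 -c "
from h import *
togo(527,252,185,1.675)"
```

```text
t 2.2 pos [465.5 300.  226.9] rot [-3.126  0.013  1.677] F [ 0.1  0.5 -0.7] w 0.3 | units xyz [ 3.08 -2.4  -2.09] ang [ 0.14 -0.13 -0.02]
```

```bash
python3 -m jog '{"xyz":[[0.6,-0.5,-0.3],[0.6,-0.5,-0.4],[0.6,-0.5,-0.4],[0.6,-0.5,-0.4],[0.6,-0.4,-0.4],[0,0,0]],"angular":[[0.03,-0.03,0],[0.03,-0.03,0],[0.03,-0.03,0],[0.03,-0.03,0],[0.03,-0.03,0],[0,0,0]]}'; python3 - <<'E'
from h import *
togo(527,252,165,1.675)
for n in ['wrist','top','scene']: cv2.imwrite(f'pics/{n}2.png',cv2.cvtColor(capture(n),cv2.COLOR_RGB2BGR))
E
```

```text
time: 2.8
tool_pos: [528.5, 248.2, 184.2]
tcp_rot: [3.141, -0.002, 1.679]
contact_force: [-0.3, -0.5, 1.0]
grip_width: 0.5
t 2.8 pos [528.5 248.2 184.2] rot [ 3.141e+00 -2.000e-03  1.679e+00] F [-0.3 -0.5  1. ] w 0.5 | units xyz [-0.07  0.19 -0.96] ang [-0.02  0.01 -0.04]
```

View pics/wrist2.png

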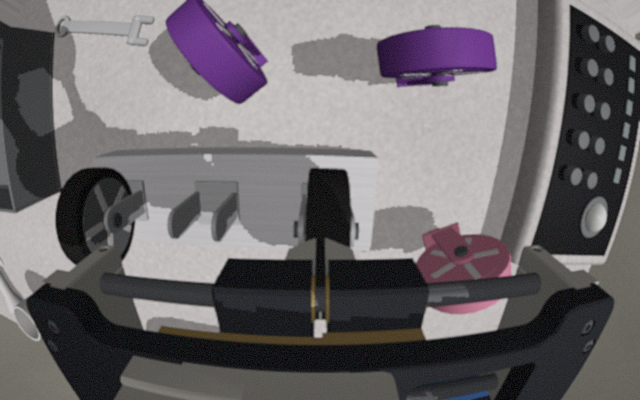

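View pics/scene2.png

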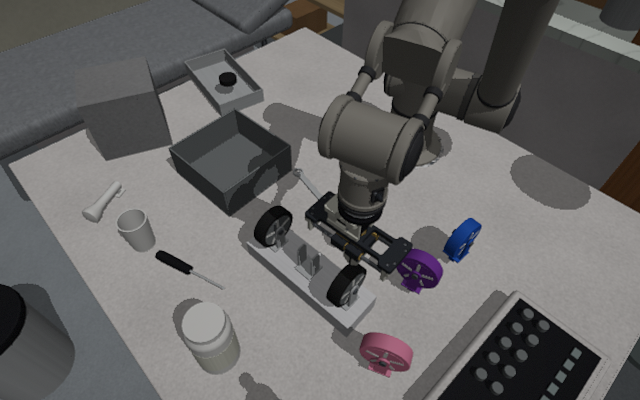

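```bash
python3 -c "
from h import *
a=onz('wrist',296,229,112);b=onz('wrist',357,229,112);print(a,b,(a+b)/2)
a=onz('wrist',116,219,112);print(a)
"
python3 -m jog '{"xyz":[[0,0.1,-0.4],[0,0,-0.3],[0,0,-0.1],[0,0,0]],"angular":[[0,0,0],[0,0,0],[0,0,0],[0,0,0]]}'; python3 -c "
from h import *
togo(527,252,165,1.675)"
```

```text
[544.53838801 232.56772768 112.        ] [539.23436712 282.11212391 112.        ] [541.88637756 257.3399258  112.        ]
[557.16516988  59.73154221 112.        ]
time: 3.35
tool_pos: [526.4, 254.1, 169.7]
tcp_rot: [3.138, -0.004, 1.683]
contact_force: [0.1, 0.2, 0.2]
grip_width: 0.4
t 3.35 pos [526.4 254.1 169.7] rot [ 3.138 -0.004  1.683] F [0.1 0.2 0.2] w 0.4 | units xyz [ 0.03 -0.1  -0.24] ang [-0.04  0.03 -0.08]
```

```bash
python3 -m jog '{"xyz":[[0,0,-0.15],[0,0,-0.1],[0,0,-0.05],[0,0,0]],"angular":[[0,0,0],[0,0,0],[0,0,0],[0,0,0]]}'; python3 -c "
from h import *
togo(527,252,162,1.675)"
```

```text
time: 3.75
tool_pos: [526.3, 254.5, 163.5]
tcp_rot: [3.137, -0.004, 1.684]
contact_force: [-0.8, -0.1, -0.5]
grip_width: 0.6
t 3.75 pos [526.3 254.5 163.5] rot [ 3.137 -0.004  1.684] F [-0.8 -0.1 -0.5] w 0.6 | units xyz [ 0.04 -0.12 -0.08] ang [-0.04  0.04 -0.09]
```

```bash
python3 -m jog '{"xyz":[[0,0,-0.05],[0,0,-0.05]],"angular":[[0,0,0],[0,0,0]]}'; python3 -m jog '{"xyz":[[0,0,-0.05]],"angular":[[0,0,0]]}'
```

```text
time: 3.95
tool_pos: [526.5, 254.5, 161.7]
tcp_rot: [3.136, -0.004, 1.684]
contact_force: [0.0, -1.0, 0.5]
grip_width: 0.6
time: 4.05
tool_pos: [526.8, 254.5, 161.3]
tcp_rot: [3.135, -0.004, 1.684]
contact_force: [-2.6, -1.3, 8.1]
grip_width: 0.7
```

```bash
python3 -m jog '{"xyz":[[0.2,0.02,-0.01],[0.2,0.02,-0.01]],"angular":[[0,0,0],[0,0,0]]}';python3 -m jog '{"xyz":[[0.2,0.02,-0.02],[0.2,0.02,-0.02]],"angular":[[0,0,0],[0,0,0]]}'; python3 - <<'E'
from h import *
cv2.imwrite('pics/scene3.png',cv2.cvtColor(capture('scene'),cv2.COLOR_RGB2BGR))
E
```

```text
time: 4.25
tool_pos: [535.3, 255.3, 162.2]
tcp_rot: [3.133, -0.004, 1.684]
contact_force: [-0.4, -0.4, 0.1]
grip_width: 0.5
time: 4.45
tool_pos: [544.4, 256.0, 162.2]
tcp_rot: [3.132, -0.004, 1.684]
contact_force: [-0.8, -1.8, 4.5]
grip_width: 0.5
```

```bash
python3 -m jog '{"xyz":[[0.2,0.02,-0.04],[0.2,0.02,-0.04]],"angular":[[0,0,0],[0,0,0]]}'; python3 -m jog '{"xyz":[[0.2,0.02,-0.04]],"angular":[[0,0,0]]}'; python3 - <<'E'
from h import *
togo(542,255,170,1.68)
cv2.imwrite('pics/scene4.png',cv2.cvtColor(capture('scene'),cv2.COLOR_RGB2BGR))
ims=[cv2.imread(f'pics/scene{i}.png')[255:315,320:375] for i in (2,3,4)]
cv2.imwrite('pics/cmp4.png',cv2.resize(np.hstack(ims),None,fx=4.8,fy=4.8,interpolation=cv2.INTER_CUBIC))
E
```

```text
time: 4.7
tool_pos: [554.5, 256.9, 162.1]
tcp_rot: [3.128, -0.004, 1.684]
contact_force: [0.0, -0.9, 5.7]
grip_width: 0.1
time: 4.8
tool_pos: [559.1, 257.2, 161.7]
tcp_rot: [3.127, -0.004, 1.684]
contact_force: [0.1, -1.0, 3.1]
grip_width: 0.4
t 4.8 pos [559.1 257.2 161.7] rot [ 3.127 -0.004  1.684] F [ 0.1 -1.   3.1] w 0.4 | units xyz [-0.86 -0.11  0.42] ang [-0.05  0.14 -0.03]
```

View pics/cmp4.png

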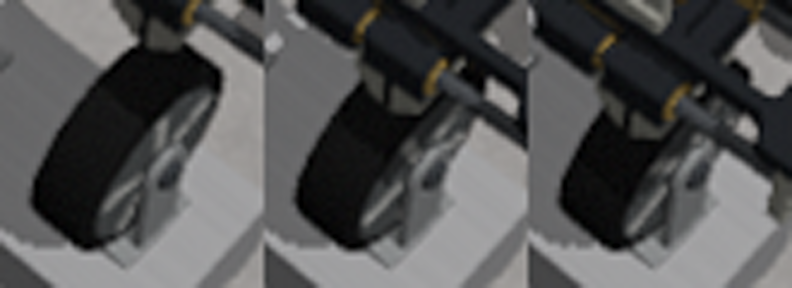

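```bash
python3 -m jog '{"xyz":[[0.1,0,0.3],[0,0,0.8],[0,-0.5,0.8],[0,-1,0.6],[0,-1,0],[0,-1,0],[0,-1,0],[0,-0.5,0],[0,0,0]],"angular":[[0.0,0.03,0],[0,0.03,0],[0,0.03,0],[0,0.03,0],[0,0.0,0],[0,0,0],[0,0,0],[0,0,0],[0,0,0]]}'; python3 - <<'E'
from h import *
togo(544,35,185,1.65)
cv2.imwrite('pics/scene5.png',cv2.cvtColor(capture('scene'),cv2.COLOR_RGB2BGR))
ims=[cv2.imread(f'pics/scene{i}.png')[255:315,320:375] for i in (2,5)]
cv2.imwrite('pics/cmp5.png',cv2.resize(np.hstack(ims),None,fx=7,fy=7,interpolation=cv2.INTER_CUBIC))
E
```

```text
time: 5.75
tool_pos: [558.6, 155.5, 210.1]
tcp_rot: [-3.132, -0.007, 1.686]
contact_force: [-0.6, 0.3, -0.7]
grip_width: 0.4
t 5.75 pos [558.6 155.5 210.1] rot [-3.132 -0.007  1.686] F [-0.6  0.3 -0.7] w 0.4 | units xyz [-0.73 -6.02 -1.26] ang [-0.06 -0.1  -0.34]
```

View pics/cmp5.png

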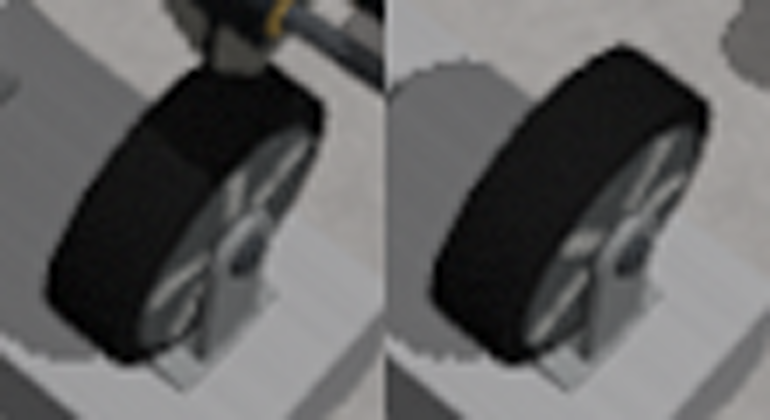

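```bash
python3 - <<'E'
from h import *
ax=np.array([-.107,.994,0]);ex=np.array([.994,.107,0])
c0=np.array([542,253,112])+15*ax
def ang(x,y):
    c,d=ray('scene',320+x/7-.4,255+y/7-.4);X=c+d*((c0-c)@ax)/(d@ax);r=X-c0;return np.degrees(np.arctan2(r@ex,r[2])).round(0),np.hypot(r@ex,r[2]).round(0),(r@ex).round(),r[2].round()
for q in [(250,245),(235,190),(295,155),(170,285),(185,310)]: print('before',ang(*q))
for q in [(245,250),(270,160),(283,190),(195,240),(160,320)]: print('after',ang(*q))
E
```

```text
before (np.float64(-155.0), np.float64(50.0), np.float64(-21.0), np.float64(-45.0))
before (np.float64(-26.0), np.float64(14.0), np.float64(-6.0), np.float64(12.0))
before (np.float64(-108.0), np.float64(42.0), np.float64(-40.0), np.float64(-13.0))
before (np.float64(101.0), np.float64(24.0), np.float64(24.0), np.float64(-4.0))
before (np.float64(161.0), np.float64(40.0), np.float64(13.0), np.float64(-38.0))
after (np.float64(-158.0), np.float64(48.0), np.float64(-18.0), np.float64(-44.0))
after (np.float64(-78.0), np.float64(25.0), np.float64(-24.0), np.float64(5.0))
after (np.float64(-130.0), np.float64(47.0), np.float64(-36.0), np.float64(-30.0))
after (np.float64(57.0), np.float64(15.0), np.float64(13.0), np.float64(8.0))
after (np.float64(131.0), np.float64(35.0), np.float64(27.0), np.float64(-23.0))
```

```bash
python3 - <<'E'
from h import *
ax=np.array([-.107,.994,0]);ex=np.array([.994,.107,0])
C=np.array([542,253,112])
for k in (0,15,22,26): print(k,proj('scene',C+k*ax),proj('top',C+k*ax))
print(proj('scene',C+[0,0,50]))
# rectify side face
def rect(f,C,k,off=(0,0)):
    src=[];dst=[]
    for a,b in [(-55,-55),(55,-55),(55,55),(-55,55)]:
        u,v=proj('scene',C+k*ax+a*ex+np.array([0,0,b]));src.append((u+off[0],v+off[1]));dst.append((150+a*2.5,150-b*2.5))
    H=cv2.getPerspectiveTransform(np.float32(src),np.float32(dst))
    return cv2.warpPerspective(cv2.imread(f),H,(300,300),flags=cv2.INTER_CUBIC)
cv2.imwrite('pics/rect5.png',np.hstack([rect(f'pics/scene{i}.png',C,15) for i in (0,5)]))
E
```

```text
0 (np.float64(345.32385728971536), np.float64(282.25346694805177)) (np.float64(233.9420295245996), np.float64(150.60213995694394))
15 (np.float64(350.99851135500126), np.float64(286.48537849827414)) (np.float64(227.68876190031074), np.float64(151.07581523318962))
22 (np.float64(353.6742610947353), np.float64(288.48083691720325)) (np.float64(224.76943096151354), np.float64(151.2969500017571))
26 (np.float64(355.21123748795907), np.float64(289.6270474308436)) (np.float64(223.10091616603586), np.float64(151.42333739698037))
(np.float64(346.9149571561014), np.float64(270.29896028109454))
```

View pics/rect5.png

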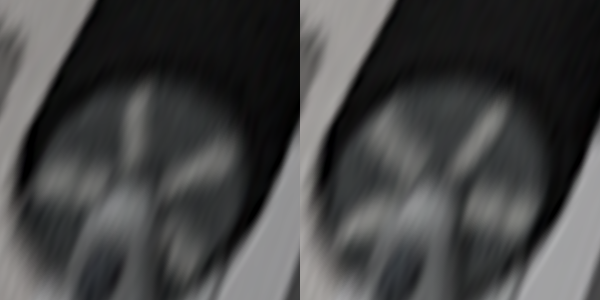

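```bash
python3 -m jog '{"xyz":[[-0.1,-0.8,-0.1],[-0.1,-0.8,-0.2],[-0.1,-0.8,-0.2],[-0.1,-0.8,-0.2],[-0.1,-0.8,-0.2],[-0.1,-0.8,-0.2],[-0.1,-0.8,-0.2],[-0.1,-0.4,0],[0,0,0]],"angular":[[0,0,-0.05],[0,0,-0.05],[0,0,-0.05],[0,0,-0.05],[0,-0.05,0],[0,-0.05,0],[0,0,0],[0,0,0],[0,0,0]]}'; python3 - <<'E'
from h import *
togo(543,35,170,1.65)
for n in ['wrist','scene']: cv2.imwrite(f'pics/{n}6.png',cv2.cvtColor(capture(n),cv2.COLOR_RGB2BGR))
E
```

```text
time: 6.7
tool_pos: [538.7, 26.9, 180.2]
tcp_rot: [-3.139, -0.007, 1.663]
contact_force: [1.1, 0.5, -0.2]
grip_width: 0.5
t 6.7 pos [538.7  26.9 180.2] rot [-3.139 -0.007  1.663] F [ 1.1  0.5 -0.2] w 0.5 | units xyz [ 0.21  0.41 -0.51] ang [-0.06 -0.03 -0.12]
```

View pics/wrist6.png

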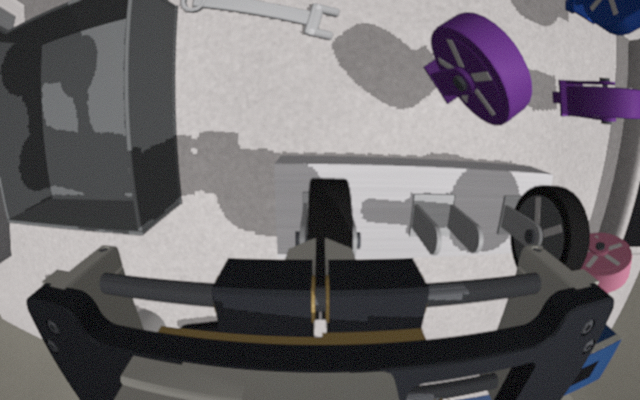

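```bash
python3 -m jog '{"xyz":[[0.1,0.2,-0.3],[0.1,0.1,-0.3],[0,0,-0.2],[0,0,0]],"angular":[[0,0,0],[0,0,0],[0,0,0],[0,0,0]]}'; python3 -c "
from h import *
togo(543,34,162,1.65)"
```

```text
time: 7.2
tool_pos: [543.7, 36.8, 163.0]
tcp_rot: [-3.14, -0.008, 1.667]
contact_force: [-0.5, -0.2, -0.0]
grip_width: 0.3
t 7.2 pos [543.7  36.8 163. ] rot [-3.14  -0.008  1.667] F [-0.5 -0.2 -0. ] w 0.3 | units xyz [-0.03 -0.14 -0.05] ang [-0.07 -0.02 -0.16]
```

```bash
python3 -m jog '{"xyz":[[0,-0.05,-0.05]],"angular":[[0,0,0]]}'; python3 -m jog '{"xyz":[[0,0,-0.05]],"angular":[[0,0,0]]}'
```

```text
time: 7.3
tool_pos: [543.7, 36.2, 161.8]
tcp_rot: [-3.14, -0.008, 1.668]
contact_force: [0.2, 0.2, 1.2]
grip_width: 0.7
time: 7.4
tool_pos: [544.0, 36.3, 161.3]
tcp_rot: [-3.141, -0.008, 1.668]
contact_force: [-3.0, -0.4, 9.3]
grip_width: 0.4
```

```bash
python3 -m jog '{"xyz":[[0.2,0.02,-0.03],[0.2,0.02,-0.03]],"angular":[[0,0,0],[0,0,0]]}'; python3 -m jog '{"xyz":[[0.2,0.02,-0.04]],"angular":[[0,0,0]]}'; python3 -m jog '{"xyz":[[0.2,0.02,-0.04]],"angular":[[0,0,0]]}'
```

```text
time: 7.6
tool_pos: [552.5, 36.9, 162.4]
tcp_rot: [3.14, -0.007, 1.668]
contact_force: [-2.9, -0.8, 9.0]
grip_width: 0.0
time: 7.7
tool_pos: [556.7, 37.2, 163.0]
tcp_rot: [3.139, -0.007, 1.668]
contact_force: [-4.0, -0.9, 10.3]
grip_width: 0.3
time: 7.8
tool_pos: [560.8, 37.5, 163.6]
tcp_rot: [3.138, -0.006, 1.668]
contact_force: [-5.2, -0.4, 6.9]
grip_width: 0.4
```

```bash
python3 -m jog '{"xyz":[[0.2,0.02,-0.04]],"angular":[[0,0,0]]}'; python3 -m jog '{"xyz":[[0.2,0.02,-0.04]],"angular":[[0,0,0]]}';python3 -m jog '{"xyz":[[0.2,0.02,-0.04]],"angular":[[0,0,0]]}'
```

```text
time: 7.9
tool_pos: [564.6, 37.8, 163.7]
tcp_rot: [3.138, -0.006, 1.668]
contact_force: [-2.5, 0.3, 3.7]
grip_width: 0.3
time: 8.0
tool_pos: [568.2, 38.1, 163.6]
tcp_rot: [3.139, -0.006, 1.668]
contact_force: [-4.3, -0.6, 7.0]
grip_width: 0.6
time: 8.1
tool_pos: [571.6, 38.3, 163.6]
tcp_rot: [3.14, -0.005, 1.668]
contact_force: [-6.2, -0.3, 9.7]
grip_width: 0.8
```

```bash
python3 -m jog '{"xyz":[[0.1,0,0.3],[0,0,0.8],[0,0,1],[-0.5,0,1],[-0.5,0,1],[0,0,0]],"angular":[[0,0,0],[0,0,0],[0,0,0],[0,0,0],[0,0,0],[0,0,0]]}' -1; python3 - <<'E'
from h import *
togo(557,35,185,1.65)
for n in ['scene','top']: cv2.imwrite(f'pics/{n}7.png',cv2.cvtColor(capture(n),cv2.COLOR_RGB2BGR))
ax=np.array([-.07,.997,0]);ex=np.array([.997,.07,0])
def rect(f,C,k):
    src=[];dst=[]
    for a,b in [(-55,-55),(55,-55),(55,55),(-55,55)]:
        u,v=proj('scene',C+k*ax+a*ex+np.array([0,0,b]));src.append((u,v));dst.append((130+a*2.3,130-b*2.3))
    H=cv2.getPerspectiveTransform(np.float32(src),np.float32(dst))
    return cv2.warpPerspective(cv2.imread(f),H,(260,260),flags=cv2.INTER_CUBIC)
C=np.array([557,34,112])
cv2.imwrite('pics/rect7.png',np.hstack([rect(f'pics/scene{i}.png',C,15) for i in (0,5,7)]))
E
```

```text
time: 8.7
tool_pos: [554.3, 38.0, 248.5]
tcp_rot: [3.139, -0.005, 1.668]
contact_force: [0.7, -0.1, -0.3]
grip_width: 43.8
t 8.7 pos [554.3  38.  248.5] rot [ 3.139 -0.005  1.668] F [ 0.7 -0.1 -0.3] w 43.8 | units xyz [ 0.14 -0.15 -3.18] ang [-0.05  0.02 -0.17]
```

View pics/rect7.png

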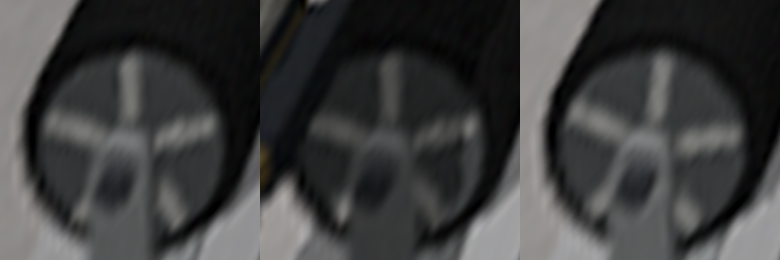

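View pics/scene7.png

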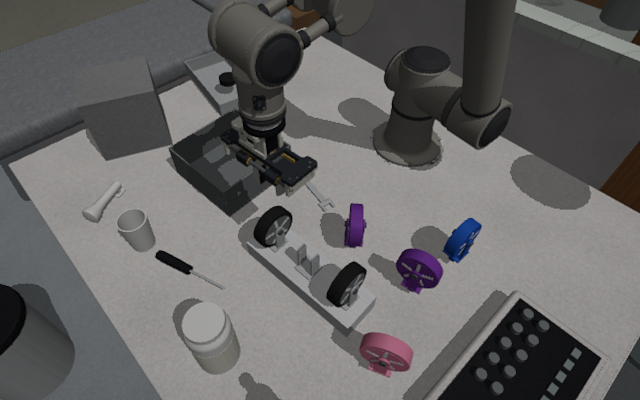

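```bash
python3 -m jog '{"xyz":[[0,-0.1,-1],[0,0,-1],[0,0,-0.7],[0,0,0]],"angular":[[0,0,0],[0,0,0],[0,0,0],[0,0,0]]}' -1; python3 - <<'E'
from h import *
togo(557,35,130,1.65)
for n in ['wrist','scene']: cv2.imwrite(f'pics/{n}8.png',cv2.cvtColor(capture(n),cv2.COLOR_RGB2BGR))
E
```

```text
time: 9.2
tool_pos: [553.4, 35.8, 185.1]
tcp_rot: [-3.135, -0.007, 1.667]
contact_force: [-0.6, -0.2, 0.0]
grip_width: 84.1
t 9.2 pos [553.4  35.8 185.1] rot [-3.135 -0.007  1.667] F [-0.6 -0.2  0. ] w 84.1 | units xyz [ 0.18 -0.04 -2.75] ang [-0.06 -0.07 -0.17]
```

View pics/wrist8.png

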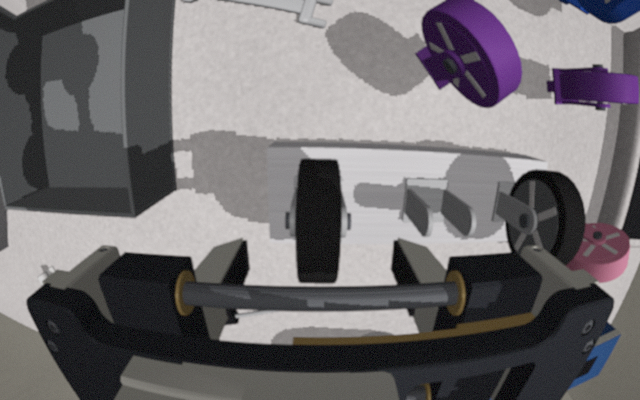

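```bash
python3 -c "
from h import *
a=onz('wrist',289,220,112);b=onz('wrist',348,219,112);print(a,b,(a+b)/2)"
python3 -m jog '{"xyz":[[0.1,0,-0.6],[0.1,0,-0.6],[0.05,0,-0.6],[0,0,-0.5],[0,0,-0.3],[0,0,0]],"angular":[[0,0,0],[0,0,0],[0,0,0],[0,0,0],[0,0,0],[0,0,0]]}' ; python3 -c "
from h import *
togo(557,35,130,1.65)"
```

```text
[564.16782719  12.03875054 112.        ] [558.82702411  59.58922543 112.        ] [561.49742565  35.81398799 112.        ]
time: 9.9
tool_pos: [560.8, 35.8, 131.5]
tcp_rot: [-3.141, -0.006, 1.667]
contact_force: [-0.4, 0.1, -0.4]
grip_width: 92.0
t 9.9 pos [560.8  35.8 131.5] rot [-3.141 -0.006  1.667] F [-0.4  0.1 -0.4] w 92.0 | units xyz [-0.19 -0.04 -0.07] ang [-0.06 -0.01 -0.17]
```

Centred. Close.

```bash
python3 -m jog '{"xyz":[[-0.1,0,-0.05],[0,0,0],[0,0,0],[0,0,0],[0,0,0],[0,0,0],[0,0,0],[0,0,0],[0,0,0],[0,0,0]],"angular":[[0,0,0],[0,0,0],[0,0,0],[0,0,0],[0,0,0],[0,0,0],[0,0,0],[0,0,0],[0,0,0],[0,0,0]]}' 1; python3 -c "
from h import *
togo(557,35,130,1.65)"
```

```text
time: 10.9
tool_pos: [559.7, 35.7, 132.2]
tcp_rot: [3.139, -0.006, 1.667]
contact_force: [0.2, -0.1, -0.3]
grip_width: 29.8
t 10.9 pos [559.7  35.7 132.2] rot [ 3.139 -0.006  1.667] F [ 0.2 -0.1 -0.3] w 29.8 | units xyz [-0.13 -0.04 -0.11] ang [-0.06  0.02 -0.17]
```

```bash
python3 -m jog '{"xyz":[[0,0,0.3],[0,0,0.4],[0,0,0.5],[0,0,0.5],[0,0,0.5],[0,0,0]],"angular":[[0,0,0],[0,0,0],[0,0,0],[0,0,0],[0,0,0],[0,0,0]]}'; python3 - <<'E'
from h import *
togo(557,35,130,1.65)
for n in ['scene']: cv2.imwrite(f'pics/{n}9.png',cv2.cvtColor(capture(n),cv2.COLOR_RGB2BGR))
E
```

```text
time: 11.5
tool_pos: [558.7, 35.9, 179.0]
tcp_rot: [-3.141, -0.006, 1.667]
contact_force: [0.6, 0.3, -4.0]
grip_width: 29.9
t 11.5 pos [558.7  35.9 179. ] rot [-3.141 -0.006  1.667] F [ 0.6  0.3 -4. ] w 29.9 | units xyz [-0.08 -0.04 -2.45] ang [-0.06 -0.01 -0.17]
```

View pics/scene9.png

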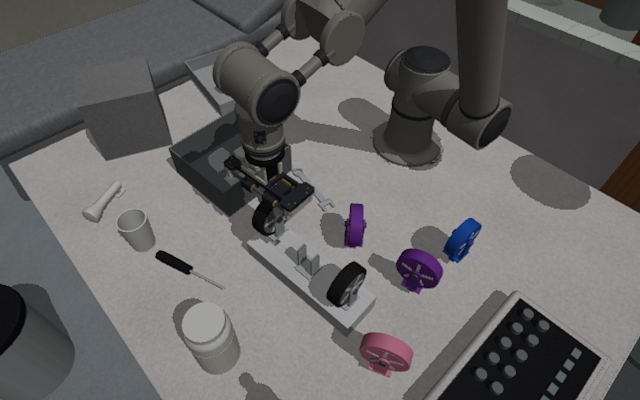

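```bash
python3 -m jog '{"xyz":[[0,0,0.6],[0,0,0.8],[0,0,0.9],[0,-0.1,0.9],[0,-0.3,0.6],[-0.2,-0.5,0.2],[-0.3,-0.7,0.05],[-0.3,-0.7,0.05],[-0.3,-0.7,0.05],[-0.3,-0.7,0.05]],"angular":[[0,0,0],[0,0,0],[0,0,0],[0,0,0],[0,0,0],[0,0,0],[0,0,0],[0,0,0],[0,0,0],[0,0,0]]}'; python3 - <<'E'
from h import *
togo(450,-255,250,1.65)
c,_=ray('wrist',320,200); o=bot.get_obs(); print('cam rel tcp',c-o['tool_pos'])
E
```

```text
time: 12.55
tool_pos: [524.5, -41.9, 264.8]
tcp_rot: [-3.132, -0.008, 1.669]
contact_force: [0.4, -1.0, -4.5]
grip_width: 29.9
t 12.55 pos [524.5 -41.9 264.8] rot [-3.132 -0.008  1.669] F [ 0.4 -1.  -4.5] w 29.9 | units xyz [ -3.72 -10.65  -0.74] ang [-0.07 -0.1  -0.19]
cam rel tcp [-81.94410739  -9.4488495  158.8916976 ]
```

```bash
python3 -m jog '{"xyz":[[-0.3,-0.9,0],[-0.3,-1,0],[-0.3,-1,0],[-0.3,-1,0],[-0.3,-1,0],[-0.3,-1,0],[-0.3,-1,0],[-0.3,-1,0],[-0.3,-1,0],[-0.3,-1,0]],"angular":[[0,0,0],[0,0,0],[0,0,0],[0,0,0],[0,0,0],[0,0,0],[0,0,0],[0,0,0],[0,0,0],[0,0,0]]}'; python3 -m jog '{"xyz":[[-0.2,-0.4,0],[0,0,0]],"angular":[[0,0,0],[0,0,0]]}'; python3 - <<'E'
from h import *
togo(450,-255,250,1.65)
for n in ['scene','top']: cv2.imwrite(f'pics/{n}10.png',cv2.cvtColor(capture(n),cv2.COLOR_RGB2BGR))
E
```

```text
time: 13.55
tool_pos: [449.1, -254.5, 258.2]
tcp_rot: [-3.117, -0.015, 1.662]
contact_force: [-0.5, 0.4, -5.1]
grip_width: 29.8
time: 13.75
tool_pos: [442.0, -265.5, 257.0]
tcp_rot: [-3.114, -0.016, 1.657]
contact_force: [-0.3, 1.0, -4.5]
grip_width: 30.1
t 13.75 pos [ 442.  -265.5  257. ] rot [-3.114 -0.016  1.657] F [-0.3  1.  -4.5] w 30.1 | units xyz [ 0.4   0.53 -0.35] ang [-0.13 -0.27 -0.07]
```

View pics/scene10.png

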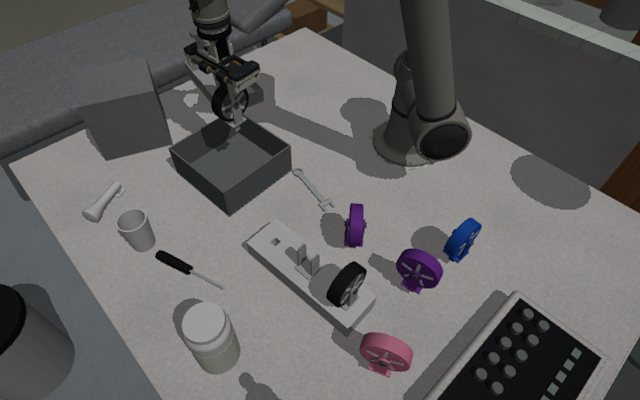

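View pics/top10.png

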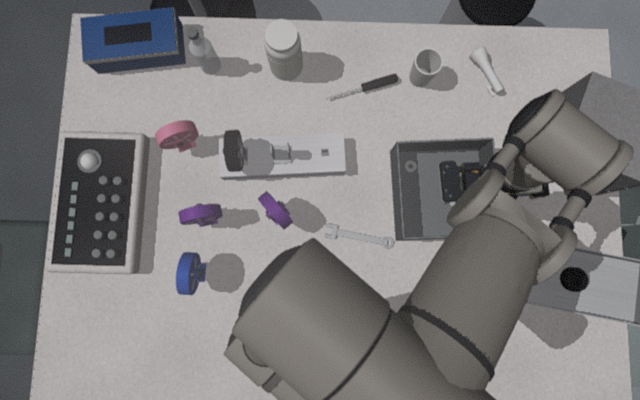

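```bash
python3 - <<'E'
from h import *
s=cv2.imread('pics/scene0.png')[40:180,60:220];t=cv2.imread('pics/top0.png')[60:200,490:640]
cv2.imwrite('pics/box.png',np.hstack([cv2.resize(s,(400,350)),cv2.resize(t,(375,350))]))
E
```

```text
(no output)
```

View pics/box.png

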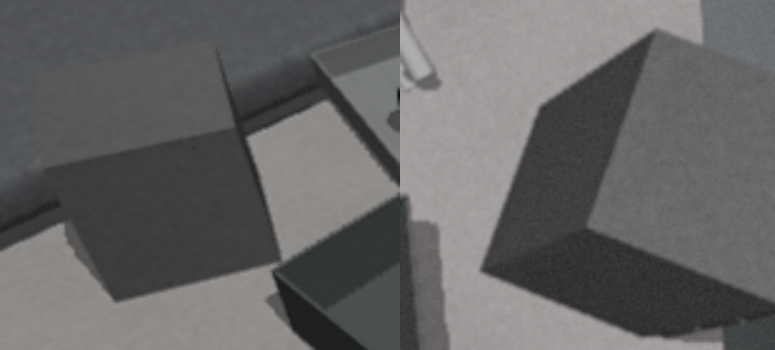

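```bash
python3 - <<'E'
from h import *
print(tri([('top',565,151),('scene',156,91)]), onz('top',523,168,0), onz('scene',172,145,0))
print(tri([('top',490+257/2.5,60+30/2.5),('scene',60+45/2.5,40+165/2.5)]))
o=bot.get_obs();print(o['joint_positions'])
for a,b in [((565,240),0)]: pass
E
```

```text
[ 539.69996016 -492.12310224  194.75137766] [ 544.07134592 -496.42832193    0.        ] [ 5.47276866e+02 -4.84183463e+02  1.13686838e-13]
[ 724.94555278 -563.04994686  199.49955047]
[-0.68263081  0.32099891  1.46958316 -0.00673588  1.38159565 -2.33989922]
```

```bash
python3 -m jog '{"xyz":[[0.1,0.1,0],[0.1,0.1,0],[0.1,0.1,0],[0.1,0.1,0],[0.1,0.1,0],[0.1,0,0],[0,0,0]],"angular":[[0,-0.7,0],[0,-0.7,0],[0,-0.7,0],[0,-0.7,0],[0,-0.7,0],[0,-0.7,0],[0,0,0]]}'; python3 - <<'E'
from h import *
togo(459,-256,115,1.65)
o=bot.get_obs();print(o['joint_positions'],Ro.from_euler('xyz',o['tcp_rot']).as_matrix()[:,2])
E
```

```text
time: 14.55
tool_pos: [456.3, -245.0, 256.4]
tcp_rot: [2.717, 0.022, 1.667]
contact_force: [0.3, 0.3, -4.3]
grip_width: 30.2
t 14.55 pos [ 456.3 -245.   256.4] rot [2.717 0.022 1.667] F [ 0.3  0.3 -4.3] w 30.2 | units xyz [ 0.14 -0.55 -7.07] ang [-0.15  4.06 -0.21]
[-0.8450668   0.13026923  1.804825    0.40067382  0.96911533 -2.70645417] [ 0.4120293   0.02009705 -0.91094894]
```

```bash
python3 -m jog '{"xyz":[[0,-0.1,-0.5],[0,-0.1,-0.8],[0,-0.1,-0.8],[0,-0.1,-0.8],[0,-0.1,-0.8],[0,0,-0.8],[0,0,-0.6],[0,0,-0.5],[0,0,-0.4],[0,0,0]],"angular":[[0,0,0],[0,0,0],[0,0,0],[0,0,0],[0,0,0],[0,0,0],[0,0,0],[0,0,0],[0,0,0],[0,0,0]]}'; python3 - <<'E'
from h import *
togo(459,-256,120,1.65)
o=bot.get_obs();print(o['joint_positions'],Ro.from_euler('xyz',o['tcp_rot']).as_matrix()[:,2])
for n in ['scene','top']: cv2.imwrite(f'pics/{n}11.png',cv2.cvtColor(capture(n),cv2.COLOR_RGB2BGR))
E
```

```text
time: 15.55
tool_pos: [459.5, -251.6, 127.6]
tcp_rot: [2.731, 0.019, 1.681]
contact_force: [-0.2, 0.4, -4.1]
grip_width: 29.6
t 15.55 pos [ 459.5 -251.6  127.6] rot [2.731 0.019 1.681] F [-0.2  0.4 -4.1] w 29.6 | units xyz [-0.02 -0.22 -0.38] ang [-0.19  3.92 -0.33]
[-0.84548809  0.32019133  1.96641573  0.53679103  0.66612599 -2.92600097] [ 0.39883905  0.02646496 -0.91663898]
```

View pics/scene11.png

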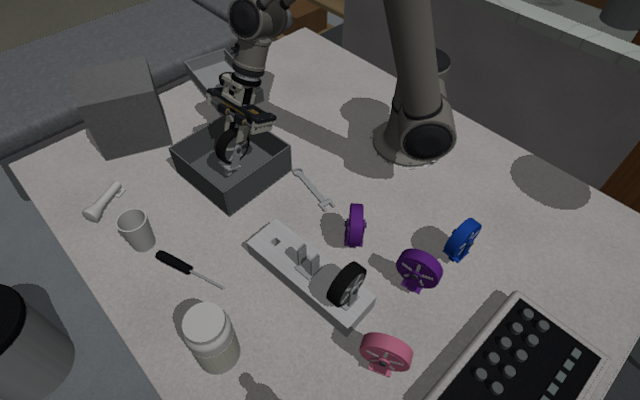

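View pics/top11.png

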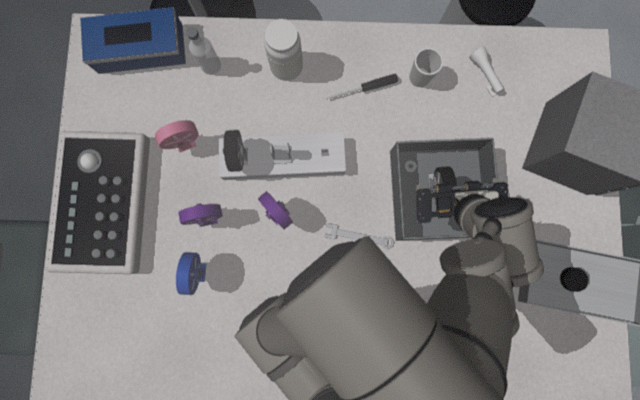

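```bash
python3 -m jog '{"xyz":[[0,0,-0.2],[0,0,-0.2],[0,0,0]],"angular":[[0,0,0],[0,0,0],[0,0,0]]}'; python3 -m jog '{"xyz":[[0,0,0],[0,0,0],[0,0,0],[0,0,0],[0,0,0],[0,0,0],[0,0,0],[0,0,0]],"angular":[[0,0,0],[0,0,0],[0,0,0],[0,0,0],[0,0,0],[0,0,0],[0,0,0],[0,0,0]]}' -1; python3 - <<'E'
from h import *
togo(459,-256,120,1.65)
o=bot.get_obs();print(o['joint_positions'])
for n in ['scene','wrist']: cv2.imwrite(f'pics/{n}12.png',cv2.cvtColor(capture(n),cv2.COLOR_RGB2BGR))
E
```

```text
time: 15.95
tool_pos: [460.7, -253.1, 121.9]
tcp_rot: [2.727, 0.024, 1.681]
contact_force: [-0.6, -0.3, -4.6]
grip_width: 29.8
time: 16.75
tool_pos: [462.6, -255.3, 125.3]
tcp_rot: [2.722, 0.03, 1.679]
contact_force: [-0.9, 0.2, 0.1]
grip_width: 89.0
t 16.75 pos [ 462.6 -255.3  125.3] rot [2.722 0.03  1.679] F [-0.9  0.2  0.1] w 89.0 | units xyz [-0.18 -0.03 -0.26] ang [-0.09  4.02 -0.33]
[-0.84606512  0.32699336  1.96929403  0.55412396  0.64556443 -2.94544428]
```

View pics/scene12.png

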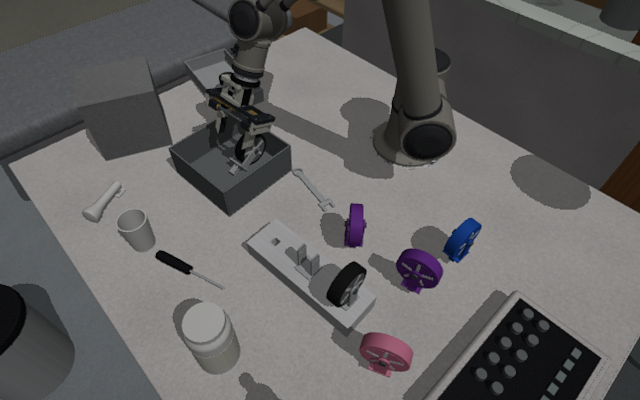

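View pics/wrist12.png

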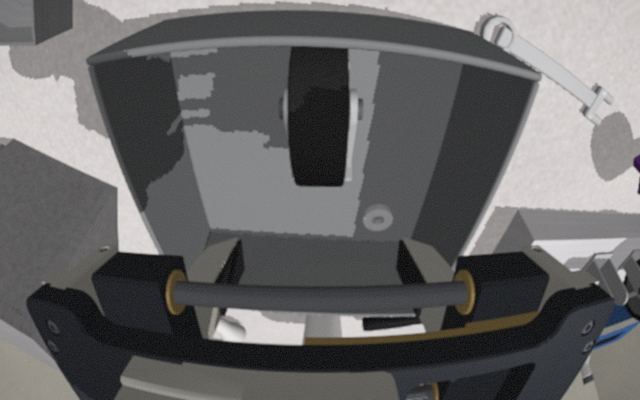

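The castor lies wheel-down in the bin. Retreat up.

```bash
python3 -m jog '{"xyz":[[0,0,0.4],[-0.1,0,0.8],[-0.1,0,0.8],[-0.1,0,0.9],[-0.1,0,0.9],[-0.1,0,0.9],[-0.1,0,0.9],[-0.2,0,0.8],[0,0,0.4],[0,0,0]],"angular":[[0,0,0],[0,0,0],[0,0,0],[0,0.3,0],[0,0.4,0],[0,0.4,0],[0,0.4,0],[0,0.4,0],[0,0,0],[0,0,0]]}'; python3 -m jog '{"xyz":[[-0.3,0.9,0.2],[-0.3,0.9,0.2],[-0.3,0.9,0.2],[-0.3,0.9,0.1],[-0.3,0.9,0.1],[-0.3,0.9,0],[-0.3,0.9,0],[-0.2,0.5,0],[0,0,0],[0,0,0]],"angular":[[0,0,0],[0,0,0],[0,0,0],[0,0,0],[0,0,0],[0,0,0],[0,0,0],[0,0,0],[0,0,0],[0,0,0]]}'; python3 - <<'E'
from h import *
togo(459,-256,120,1.65)
for n in ['scene','top']: cv2.imwrite(f'pics/{n}13.png',cv2.cvtColor(capture(n),cv2.COLOR_RGB2BGR))
E
```

```text
time: 17.85
tool_pos: [443.9, -255.1, 270.7]
tcp_rot: [2.929, 0.011, 1.677]
contact_force: [-0.4, -1.2, -0.9]
grip_width: 92.0
time: 18.85
tool_pos: [390.6, -109.2, 281.2]
tcp_rot: [2.931, 0.003, 1.676]
contact_force: [-0.1, -1.0, -0.2]
grip_width: 92.0
t 18.85 pos [ 390.6 -109.2  281.2] rot [2.931 0.003 1.676] F [-0.1 -1.  -0.2] w 92.0 | units xyz [ 3.42 -7.34 -8.06] ang [-0.15  2.01 -0.25]
```

View pics/scene13.png

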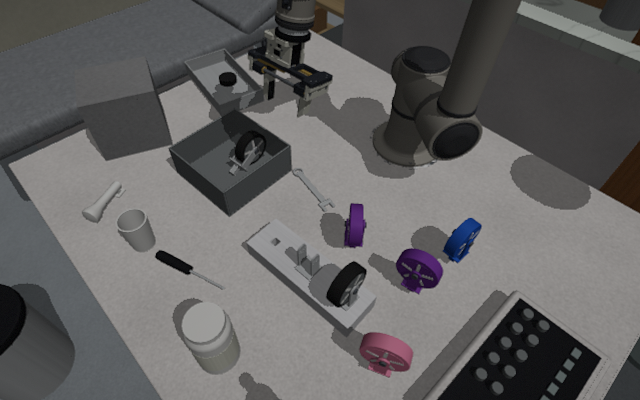

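View pics/top13.png

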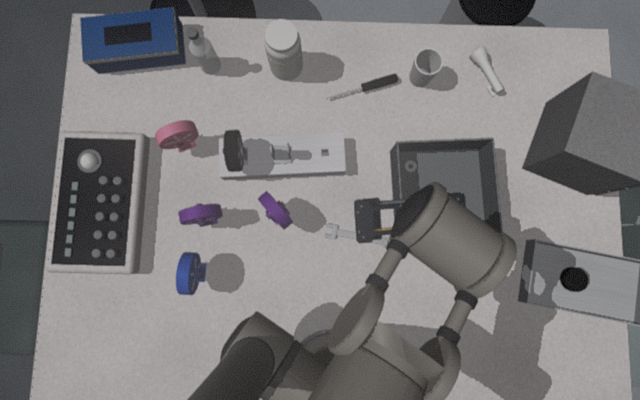

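```bash
python3 - <<'E'
from h import *
ax=np.array([-.09,.996,0]);ex=np.array([.996,.09,0]);C=np.array([543,258,112])
def rect(f,C,k):
    src=[];dst=[]
    for a,b in [(-55,-55),(55,-55),(55,55),(-55,55)]:
        src.append(proj('scene',C+k*ax+a*ex+np.array([0,0,b])));dst.append((195+a*3.5,195-b*3.5))
    H=cv2.getPerspectiveTransform(np.float32(src),np.float32(dst))
    return cv2.warpPerspective(cv2.imread(f),H,(390,390),flags=cv2.INTER_CUBIC)
cv2.imwrite('pics/rect13.png',np.hstack([rect(f'pics/scene{i}.png',C,15) for i in (0,13)]))
E
```

```text
(no output)
```

View pics/rect13.png

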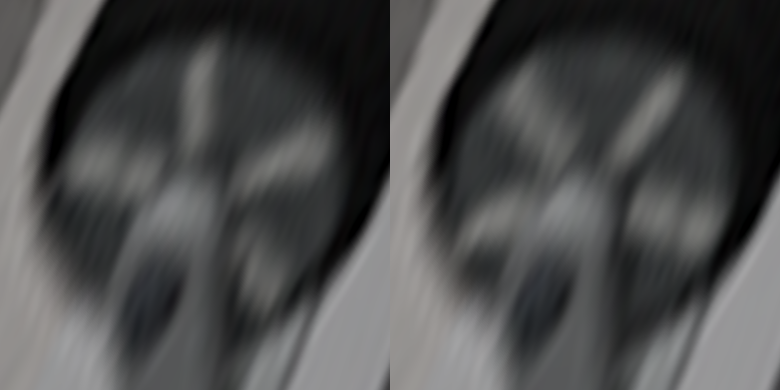

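```bash
python3 -c "
from plant import bot
print(bot.close_job())"
```

```text
the job is handed in; nothing more can be done
None
```

I tried both wheels, put the castor that binds in the scrap bin, and left the free one standing in its socket. The job was handed in at about 19 s of the 69 s allowed.

- **Left wheel (turns freely):** I pressed on its top with about 3–8 N and stroked it towards +x. The sideways force dropped to about zero. The scene camera shows the spokes turned by roughly 30–40°; the individual spokes gave readings between about 23° and 51° because the view is oblique.
- **Right wheel (binds):** The same stroke turned it only about 8°. After that the fingers slid, with a sideways drag of about 0.6 times the downward force.
- **Moving it:** I pinched the right castor across the wheel and lifted it straight up. I carried it above wheel-top height, lowered it tilted into the bin and let go.

In the last scene picture the castor lies below the bin rim, the right socket is empty, and the look-alikes have not moved. The arm is clear of everything, with no contact force above the noise. No check failed, and the highest contact force I read was about 12 N.

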